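# Push the grooved support insert up out of its fixture

### The job

Take the cranked push-out tool by its handle, reach under the overhanging head of the test fixture with its upturned pin, feel for the access hole and push the grooved insert up from below until it stands about 12 mm proud of the head, still upright in its pocket. Then bring the tool out from under the head and stand it back upright on the bench. Do not touch the insert with the gripper, leave the plain insert seated and leave everything else where it is.

Things in the scene. Friction and masses are not known exactly. Their poses are not given: they have to be found in the camera images.
- fixture: Dark steel C-shaped fixture fixed to the bench. Origin on the bench under the head, x away from its open front, y to its left. Head: x -45 to +55, y -70 to +70 mm, top at z = 112, underside at z = 70 mm. Below it is open at the front and sides, back to a column at x = +25 mm; its 12 mm foot plate starts at x = +15 mm. Two pockets in the head's top hold an insert each (see the points).
- left_pocket (a point): Centre of the left pocket's floor, at (-15, +34, 78 mm) in the fixture's frame. Pocket 28 mm (x) by 42 mm (y), open at the top. Spring strips in its front and back walls grip the insert: pushing it up takes about 4 to 8 N, and it stays at the height where it is left.
- right_pocket (a point): The same for the right pocket, at (-15, -34, 78 mm). Both floors are one 8 mm keeper plate (underside at 70 mm) with an 18 mm round access hole under each pocket. It may sit off to one side: both holes share an unknown shift of -11 to +11 mm along the fixture's y from the pocket centres (none in x), not seen from above, not reported: feel with the pin.
- grooved_insert: The insert to push out: steel-coloured block 26 (x) x 40 (y) x 30 mm tall (about 0.1 kg), with a groove 12 mm wide and 10 mm deep across its top, running along its x; solid flat underside. Origin at the centre of its underside, z up. At the start it sits on a pocket floor, top 4 mm below the head's top face, in the left or the right pocket.
- plain_insert: The other insert, same size but with a flat top, in the other pocket. Origin at the centre of its underside. To stay seated.
- tool: Steel cranked push-out tool, 0.3 kg, standing on the bench. Flat foot 8 mm thick, 36 mm wide (y), from x = -22 to +70 mm; a 14 mm square upright handle above the origin, up to z = 155 mm; an upturned pin 9 mm across at x = +60 mm, up to z = 42 mm. Origin at the underside of the foot below the handle, x from handle towards pin, z up.
- pin_tip (a point): Top end of the tool's pin (60, 0, 42 mm in the tool's frame).
- bottle: Bystander, to be left alone: white closed bottle, 64 mm across, 150 mm tall, standing; stands on the other side of the fixture from the tool. Origin at the centre of its underside.
- tray: Bystander, to be left alone: grey open tray 150 x 90 x 30 mm with two loose test bars in it. Origin at the centre of its underside.
- weight: Bystander, to be left alone: brass weight, 48 mm across, 64 mm tall. Origin at the centre of its underside.
- caliper: Bystander, to be left alone: caliper 150 mm long lying flat, at most 10 mm thick. Origin at the centre of its underside.
- screwdriver: Bystander, to be left alone: screwdriver lying flat. Origin at the centre of its underside.
- beaker: Bystander, to be left alone: white ceramic beaker, 70 mm across, 80 mm tall. Origin at the centre of its underside.

How it is judged:
By the outcome, as a careful person would: the job done as asked, in the order asked, and still so for the second after the job is handed in, with the robot touching nothing.
It also fails if it takes over 51 s, if anything falls off the work surface, if the arm or the gripper's body presses on something with over 40 N, if the wrist force passes 120 N, or if a joint passes its speed limit or range.

### The arm

A 6-joint arm with a two-finger parallel gripper is mounted at the origin on the work surface. World frame = base frame: x ahead of the robot, y to its left, z up, the work surface at z = 0. Lengths are in m, angles in rad, forces in N, time in s.
With the tool pointing down it reaches from about 0.3 to 0.775 m from the base axis. Payload 14.6 kg.
Tool frame: the origin (TCP) lies on the centre line of the jaws, within the pads' length; the fingertips stand 25 mm ahead of it and the grasp point (between the pads) lies 6 mm ahead of it (ctrl.tip_reach is the distance from the TCP to the fingertips, in m); z points along the fingers, y is the line along which they close (so a half turn about z gives the same grasp; the last joint's range is limited). The gripper opens to 94 mm and grips with 3 to 60 N. Pads are 16 mm wide; open, the fingers measure 119 mm over their backs; the gripper's body (75 mm by 177 mm) begins 78 mm behind the grasp point.
Start: joints at [-1.284, 0.3, 1.521, -0, 1.321, -0.067], TCP at [0.191, -0.516, 0.23] pointing down, gripper open.
Joint ranges: [-3.03, 3.03], [-0.79, 2.21], [0.23, 2.52], [-1.04, 4.18], [0, 3.07], [-2.55, 2.55]. Speed limits (rad/s): [2.22, 2.22, 2.57, 3.14, 3.14, 3.14].

### API

Orientations are given as [roll, pitch, yaw] about the fixed x, y, z axes, in that order (R = Rz(yaw) Ry(pitch) Rx(roll)).
In Python, from station import ctrl gives the robot as it stands. The module is installed in compiled form; this text tells all that it offers.
- The arm moves only by the tool apply_moves, never from a script. Its argument "deltas" is a list of rows, each a list of 7 numbers: the closure in counts, from 0 (fully open) to 255 (shut), then the shift along the world's x, y, z in cm, then the turn, a rotation vector about the world's x, y, z in rad. In form: [[jaw, tx, ty, tz, ax, ay, az], ...]. A call has 1 to 10 rows; each row shifts and turns the commanded pose from where the row before left it; what a row does not reach is not made up. A row lasts 1/10 s, in which the tool goes at most 50 mm and 8.59 degrees, less where a joint would pass 70% of its speed; a pose out of reach is approached as far as the arm can. A call with a gripper value outside its range is refused whole. The fingers move at their own pace and stop on an object; "grip_force" is the grip in N (left out, the last holds). Time passes only in rows, so rows that do not move let the fingers close. It gives the time, the measured TCP pose, the force, the opening and the grip force at its end, in the units of the state.
- ctrl.get_obs(): the state, without advancing time (a new reading comes with each control period).
- ctrl.camera(name): name is "scene" or "side" or "wrist"; returns a dict with "img" (384x512x3 uint8, red, green, blue), "K" (3x3 intrinsics, pixels), "pose" (4x4, takes a point from camera to world coordinates); the wrist camera has in their place "hand_eye" (4x4, takes a point from camera to tool coordinates, whose origin is the TCP and whose axes are the flange's). Camera axes: x right, y up, looking along -z (the intrinsics and any distortion apply to the point x, -y, -z); pixel columns grow to the right and rows downward; lengths in m; the calibration is good to about 2 mm. A picture is of the moment at which its call begins: read the wrist's pose just before it. There is no depth.
- ctrl.hand_in(): hands the job in; it is judged then, once.
The state is a dict: "time_s": time; "qpos": joint angles; "joint_vel": joint speeds; "tau": joint torques, N m; "ee_pos": TCP position; "eef_rot": TCP orientation; "force": force on the tool from outside, world axes, zero at the start; "moment": the same for the moment, N m; "grip_width": finger opening in m; "grip_force": force on a finger pad.
Only numpy, scipy, OpenCV 4.12 (cv2) and the standard library are available. Lean on these libraries where they do the work, as an engineer would, in place of code of your own. Each camera call takes 0.05 s, during which the arm holds its last target. There are 200 camera calls.

## Working session

There is one attempt and no reset: what is moved stays moved. The work goes in short steps, Python scripts to look and compute and a tool call to move; the robot and the scene stay as the last step left them, time stands still between calls to the robot, and variables do not carry over. Pictures are saved under pics/ and viewed, at most 10 in all, crops included, and the job is handed in when it is done.

Besides the shell and the picture viewer there is one more tool, called after "Call:" by a JSON object that holds its "api" and its "payload". apply_moves: Moves the arm, as the interface text tells. Its arguments: {"type":"object","properties":{"deltas":{"type":"array"},"grip_force":{"type":"number"}},"required":["deltas"]}

```bash
mkdir -p pics; cat > h.py <<'E'
import numpy as np, cv2
from station import ctrl
def cam(n):
    c=ctrl.camera(n); 
    return c
def save(c,n): cv2.imwrite('pics/'+n+'.png',c['img'][:,:,::-1])
def ray(c,u,v,z,pose=None):
    P=c['pose'] if pose is None else pose
    K=np.array(c['K']); d=np.linalg.inv(K)@[u,v,1]; d=np.array([d[0],-d[1],-d[2]])
    d=P[:3,:3]@d; o=P[:3,3]; return o+d*(z-o[2])/d[2]
def proj(c,p,pose=None):
    P=c['pose'] if pose is None else pose
    q=P[:3,:3].T@(np.array(p)-P[:3,3]); q=np.array([q[0],-q[1],-q[2]]); q=np.array(c['K'])@q; return q[:2]/q[2]
E
python3 - <<'E'
from h import *
import pickle
a=cam('scene');b=cam('side');save(a,'scene');save(b,'side')
pickle.dump((a,b),open('ab.pkl','wb'))
print(a.keys());print(a['pose'],b['pose'],a['K'])
o=ctrl.get_obs();print(o)
print(ctrl.tip_reach)
E
```

```text
dict_keys(['img', 'K', 'pose'])
[[ 0.82152029 -0.3859685   0.4196817   1.19196188]
 [ 0.57006347  0.54116049 -0.61820139 -0.9819074 ]
 [ 0.01149111  0.74711019  0.66460087  1.13269187]
 [ 0.          0.          0.          1.        ]] [[ 0.99048728  0.10040303 -0.09409666  0.42154507]
 [-0.13757958  0.73554573 -0.66335838 -0.85704633]
 [ 0.0026092   0.66999381  0.7423621   1.07235219]
 [ 0.          0.          0.          1.        ]] [[431.48627392   0.         260.53977202]
 [  0.         431.48627392 199.00664347]
 [  0.           0.           1.        ]]
{'time_s': 0.1, 'qpos': array([-1.28360483e+00,  3.00409543e-01,  1.52152280e+00,  1.45265467e-05,
        1.32069669e+00, -6.65863555e-02]), 'joint_vel': array([-4.54056694e-04, -1.79091641e-03, -1.00911687e-03, -6.75333039e-04,
       -7.22156125e-05, -1.41902718e-04]), 'tau': array([-4.19376711e-04, -5.32643938e+01, -3.53281581e+01,  7.09393225e-02,
        2.35383993e-02, -4.05863818e-05]), 'ee_pos': array([ 0.19049202, -0.51573354,  0.22994474]), 'eef_rot': array([-3.14055951e+00, -8.29971377e-05,  3.53774204e-01]), 'force': array([ 0.57594458, -1.23394326,  0.24121051]), 'moment': array([ 0.02390298, -0.01150218,  0.00797085]), 'grip_force': 0.0, 'grip_width': 0.09384835135986422}
0.025
```

View pics/scene.png

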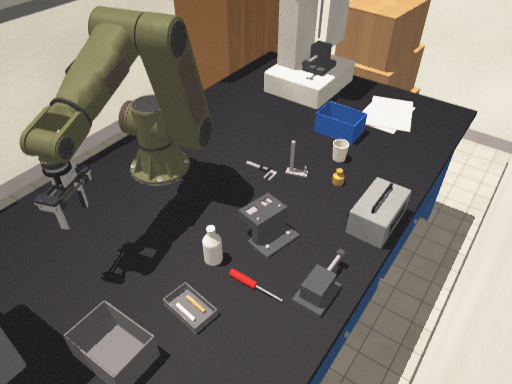

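View pics/side.png

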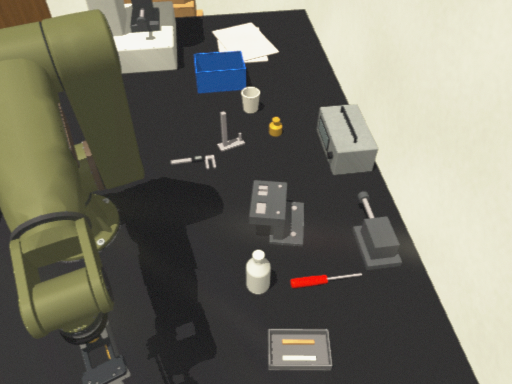

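The scene shows the fixture at about (268,220) and the tool at (295,160). In the side view the fixture is at (270,205) and the tool at (228,135). I'll enlarge both.

```bash
python3 - <<'E'
from h import *
import pickle
a,b=pickle.load(open('ab.pkl','rb'))
A=a['img'][130:260,235:315];B=b['img'][100:250,190:310]
A=cv2.resize(A,None,fx=4.5,fy=4.5,interpolation=cv2.INTER_CUBIC);B=cv2.resize(B,None,fx=3.9,fy=3.9,interpolation=cv2.INTER_CUBIC)
o=np.zeros((590,800,3),np.uint8);o[:A.shape[0],:A.shape[1]]=A;B=B[:, :440];o[:B.shape[0],360:360+B.shape[1]]=B
o=np.clip(o.astype(float)*1.5+20,0,255).astype(np.uint8)
cv2.imwrite('pics/zoom.png',o[:,:,::-1])
E
```

```text
(no output)
```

View pics/zoom.png

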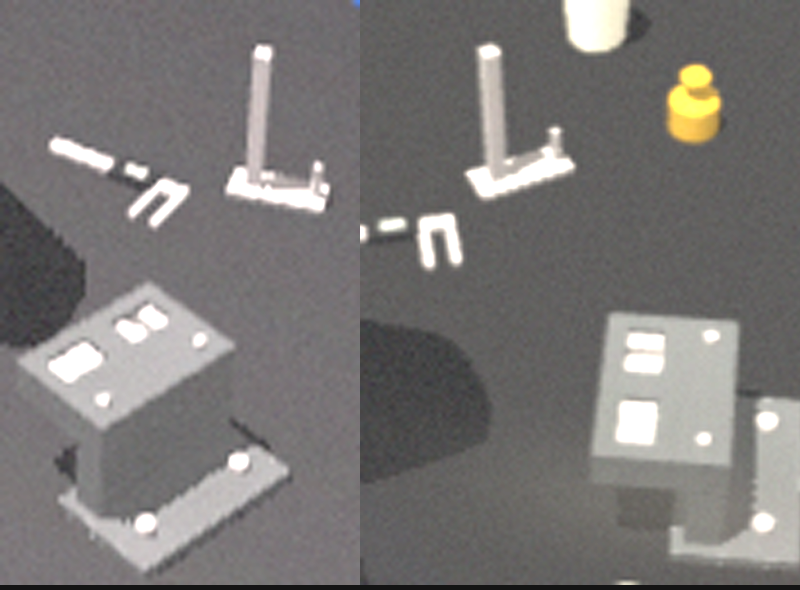

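The zoom shows the grooved insert in the far (fixture-left) pocket at about (645,352). The fixture's open front faces -x. The tool handle top is at (489,50) and the pin tip at (556,130).

```bash
python3 - <<'E'
from h import *
import pickle
a,b=pickle.load(open('ab.pkl','rb'))
S=lambda x,y:((x-360+.5)/3.9+189.5,(y+.5)/3.9+99.5)
A=lambda x,y:((x+.5)/4.5+234.5,(y+.5)/4.5+129.5)
def fit(loc,W):
    loc=np.array(loc,float);W=np.array(W)[:,:2]
    lc=loc.mean(0);wc=W.mean(0);L=loc-lc;V=W-wc
    th=np.arctan2((L[:,0]*V[:,1]-L[:,1]*V[:,0]).sum(),(L*V).sum())
    R=np.array([[np.cos(th),-np.sin(th)],[np.sin(th),np.cos(th)]])
    return wc-R@lc,th,(W-(loc@R.T+wc-R@lc))*1e3
c=[(-.045,.07),(.055,.07),(.055,-.07),(-.045,-.07)]
for nm,cc,T,px in(('side',b,S,[(610,313),(738,320),(727,467),(592,458)]),('scene',a,A,[(151,283),(234,346),(102,430),(18,360)])):
    print(nm,fit(c,[ray(cc,*T(*p),.112) for p in px]))
for nm,cc,T,h,p in(('side',b,S,(489,50),(556,130)),('scene',a,A,(263,49),(318,164))):
    H=ray(cc,*T(*h),.155);P=ray(cc,*T(*p),.042);print(nm,H,P,np.linalg.norm((P-H)[:2]),np.arctan2(*(P-H)[1::-1]))
# foot corners
print([ray(b,*S(*p),.008).round(3) for p in [(466,175),(552,140),(575,165),(485,194)]])
print([ray(a,*A(*p),.008).round(3) for p in [(236,167),(228,190),(325,205),(329,184)]])
for n,p in(('weight',(694,138)),('calS',(440,215)),('cal2',(430,265)),('cal3',(460,262))):print(n,ray(b,*S(*p),0.005).round(3))
print('beaker',ray(b,250,112,0),'bottle',ray(b,258,290,0),'cal left',ray(b,172,161,0.005))
E
```

```text
side (array([ 0.57368443, -0.06280411]), np.float64(-0.22989729649632062), array([[ 1.00736372,  0.1212146 ],
       [ 0.64595448,  2.2588361 ],
       [-2.15305952, -0.37129658],
       [ 0.49974132, -2.00875412]]))
scene (array([ 0.57618965, -0.0657377 ]), np.float64(-0.2384009684449151), array([[ 0.70213047, -0.21254736],
       [-2.0964297 , -1.22655793],
       [ 0.22458606,  0.21906837],
       [ 1.16971316,  1.22003692]]))
side [0.48033882 0.296126   0.155     ] [0.53828689 0.31329948 0.042     ] 0.06043928444103506 0.2881138761579179
scene [0.47905791 0.29496138 0.155     ] [0.53724905 0.31074796 0.042     ] 0.06029448296021286 0.26491222173058554
[array([0.452, 0.301, 0.008]), array([0.537, 0.338, 0.008]), array([0.554, 0.301, 0.008]), array([0.467, 0.273, 0.008])]
[array([0.456, 0.301, 0.008]), array([0.468, 0.267, 0.008]), array([0.554, 0.3  , 0.008]), array([0.541, 0.33 , 0.008])]
weight [0.671 0.326 0.005]
calS [0.424 0.254 0.005]
cal2 [0.411 0.192 0.005]
cal3 [0.438 0.192 0.005]
beaker [0.59712668 0.4793109  0.        ] bottle [ 0.51635002 -0.28983282  0.        ] cal left [0.28983988 0.24047706 0.005     ]
```

Call:
{"api": "apply_moves", "payload": {"deltas": [[0, 1.45, 4.05, 0, 0, 0, 0.075], [0, 1.45, 4.05, 0, 0, 0, 0.075], [0, 1.45, 4.05, 0, 0, 0, 0.075], [0, 1.45, 4.05, 0, 0, 0, 0.075], [0, 1.45, 4.05, 0, 0, 0, 0.075], [0, 1.45, 4.05, 0, 0, 0, 0.075], [0, 1.45, 4.05, 0, 0, 0, 0.075], [0, 1.45, 4.05, 0, 0, 0, 0.075], [0, 1.45, 4.05, 0, 0, 0, 0.075], [0, 1.45, 4.05, 0, 0, 0, 0.075]], "grip_force": 60}}

```text
time_s: 1.1
ee_pos: [0.3356, -0.1092, 0.2305]
eef_rot: [3.141, -0.0, 1.107]
force: [0.8, -1.0, 0.1]
grip_width: 0.0939
grip_force: 0.0
```

Call:
{"api": "apply_moves", "payload": {"deltas": [[0, 1.45, 4.05, 0, 0, 0, 0.075], [0, 1.45, 4.05, 0, 0, 0, 0.075], [0, 1.45, 4.05, 0, 0, 0, 0.075], [0, 1.45, 4.05, 0, 0, 0, 0.075], [0, 1.45, 4.05, 0, 0, 0, 0.075], [0, 1.45, 4.05, 0, 0, 0, 0.075], [0, 1.45, 4.05, 0, 0, 0, 0.075], [0, 1.45, 4.05, 0, 0, 0, 0.075], [0, 1.45, 4.05, 0, 0, 0, 0.075], [0, 0, 0, 0, 0, 0, 0]]}}

```text
time_s: 2.1
ee_pos: [0.4664, 0.257, 0.2293]
eef_rot: [-3.14, -0.0, 1.784]
force: [-0.2, -0.8, -1.0]
grip_width: 0.0938
grip_force: 0.0
```

```bash
cat >> h.py <<'E'
from scipy.spatial.transform import Rotation as Ro
def wrist():
    o=ctrl.get_obs(); c=ctrl.camera('wrist'); T=np.eye(4); T[:3,:3]=Ro.from_euler('xyz',o['eef_rot']).as_matrix(); T[:3,3]=o['ee_pos']
    c['pose']=T@np.array(c['hand_eye']); return c,o
E
python3 - <<'E'
from h import *
import pickle
c,o=wrist();save(c,'w1');pickle.dump(c,open('w1.pkl','wb'));print(o['ee_pos'],o['eef_rot'],o['force'],o['time_s'])
for p in [(.48,.2955,.155),(.5377,.312,.042)]:print(proj(c,p))
E
```

```text
[0.46636301 0.25695842 0.22931033] [-3.14027172e+00 -1.84181990e-04  1.78444869e+00] [-0.19155271 -0.76786131 -1.01564076] 2.1
[278.34922864 170.0445524 ]
[320.26900475 151.0886566 ]
```

View pics/w1.png

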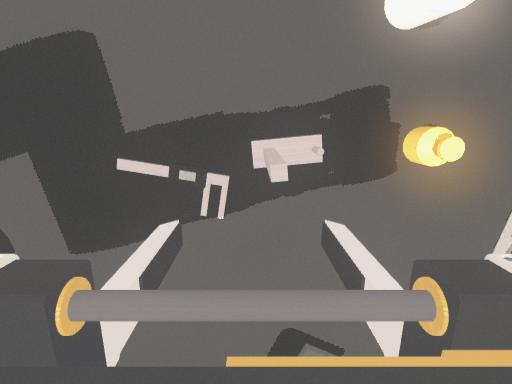

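Wrist view: the handle top is at about (280,173) and the pin at (318,151), within 2 px of the prediction.

```bash
python3 - <<'E'
from h import *
import pickle
c=pickle.load(open('w1.pkl','rb'));g=c['img'][125:190,240:335].copy()
m=(g.min(2)>110).astype(np.uint8);n,l,s,ce=cv2.connectedComponentsWithStats(m);print(s[1:],ce[1:]+[240,125])
H=ray(c,280,173,.155);P=ray(c,318,151,.042);print(H,P,np.arctan2(*(P-H)[1::-1]),np.linalg.norm((P-H)[:2]))
f=[ray(c,*p,.008) for p in [(251,141),(321,135),(323,157),(254,167)]];print(np.round(f,4))
d=f[1]-f[0]+f[2]-f[3];print(np.arctan2(d[1],d[0]))
E
```

```text
[[  11    9   74   49 2311]] [[285.79013414 153.85763739]]
[0.48188233 0.29342232 0.155     ] [0.53503155 0.31152966 0.042     ] 0.3283557011530918 0.05614904955956626
[[0.4549 0.3039 0.008 ]
 [0.5416 0.3305 0.008 ]
 [0.5519 0.3037 0.008 ]
 [0.466  0.2715 0.008 ]]
0.3279637574679727
```

Call:
{"api": "apply_moves", "payload": {"deltas": [[0, 0.73, 1.87, 0, 0, 0, 0.053], [0, 0.73, 1.88, 0, 0, 0, 0.053], [0, 0, 0, -2.5, 0, 0, 0], [0, 0, 0, -3, 0, 0, 0], [0, 0, 0, -2.8, 0, 0, 0], [0, 0, 0, -1, 0, 0, 0], [0, 0, 0, 0, 0, 0, 0]]}}

```text
time_s: 2.85
ee_pos: [0.4803, 0.2901, 0.1368]
eef_rot: [-3.139, 0.0, 1.884]
force: [0.4, 0.2, 0.3]
grip_width: 0.094
grip_force: 0.0
```

```bash
python3 - <<'E'
from h import *
import pickle
c,o=wrist();save(c,'w2');print(o['ee_pos'],o['eef_rot'])
for p in [(.481,.2945,.155),(.538,.313,.042)]:print(proj(c,p))
E
```

```text
[0.48026576 0.2901493  0.1367774 ] [-3.13949675e+00  4.00954056e-04  1.88366782e+00]
[255.52712059 257.46747388]
[320.20841165 199.86787199]
```

View pics/w2.png

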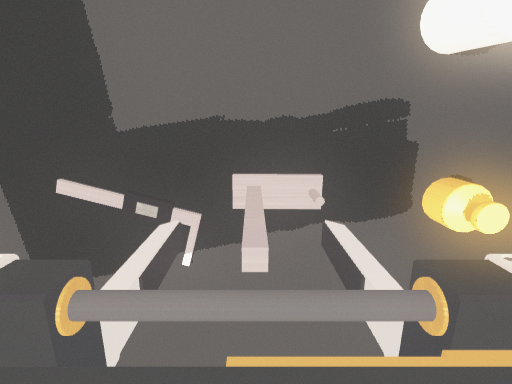

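The foot lies square with the jaws and the handle is between them. Top at (255,260), pin at (318,200). I'll nudge 3 mm and close.

Call:
{"api": "apply_moves", "payload": {"deltas": [[0, 0.05, 0.3, 0, 0, 0, 0], [80, 0, 0, 0, 0, 0, 0], [160, 0, 0, 0, 0, 0, 0], [200, 0, 0, 0, 0, 0, 0], [255, 0, 0, 0, 0, 0, 0], [255, 0, 0, 0, 0, 0, 0], [255, 0, 0, 0, 0, 0, 0], [255, 0, 0, 0, 0, 0, 0]], "grip_force": 60}}

```text
time_s: 3.7
ee_pos: [0.4812, 0.2941, 0.1374]
eef_rot: [-3.142, 0.0, 1.885]
force: [0.1, 0.7, -0.3]
grip_width: 0.0416
grip_force: 0.0
```

Call:
{"api": "apply_moves", "payload": {"deltas": [[255, 0, 0, 0, 0, 0, 0], [255, 0, 0, 0, 0, 0, 0], [255, 0, 0, 0, 0, 0, 0], [255, 0, 0, 0, 0, 0, 0], [255, 0, 0, 0, 0, 0, 0], [255, 0, 0, 0, 0, 0, 0]]}}

```text
time_s: 4.3
ee_pos: [0.481, 0.294, 0.1373]
eef_rot: [-3.141, 0.0, 1.885]
force: [-1.3, 0.4, -1.5]
grip_width: 0.0136
grip_force: 60.0
```

Call:
{"api": "apply_moves", "payload": {"deltas": [[255, 0, 0, 1, 0, 0, 0], [255, 0, 0, 2, 0, 0, 0], [255, -0.4, -2.65, 0, 0, 0, -0.05], [255, -0.4, -3.65, 0, 0, 0, -0.07], [255, -0.4, -3.65, 0, 0, 0, -0.07], [255, -0.4, -3.65, 0, 0, 0, -0.07], [255, -0.4, -3.65, 0, 0, 0, -0.07], [255, -0.4, -3.65, 0, 0, 0, -0.07], [255, -0.4, -3.65, 0, 0, 0, -0.07], [255, -0.4, -2.65, 0, 0, 0, -0.05]]}}

```text
time_s: 5.3
ee_pos: [0.4488, 0.0203, 0.1681]
eef_rot: [3.141, 0.0, 1.361]
force: [-0.0, 0.8, -3.4]
grip_width: 0.014
grip_force: 60.0
```

Call:
{"api": "apply_moves", "payload": {"deltas": [[255, -0.2, -2, 0, 0, 0, -0.028], [255, 0, 0, 0, 0, 0, 0], [255, 0, 0, 0, 0, 0, 0]]}}

```text
time_s: 5.6
ee_pos: [0.4473, 0.0022, 0.1679]
eef_rot: [3.141, -0.0, 1.336]
force: [0.0, 0.0, -3.0]
grip_width: 0.0136
grip_force: 60.0
```

```bash
python3 - <<'E'
from h import *
import pickle
c,o=wrist();b=cam('side');a=cam('scene')
pickle.dump((c,b,a,o),open('w3.pkl','wb'));print(o['ee_pos'],o['eef_rot'],o['force'],o['moment'])
Bc=cv2.resize(b['img'][140:270,190:320],None,fx=3,fy=3,interpolation=cv2.INTER_CUBIC)
Wc=cv2.resize(c['img'],(410,308));out=np.zeros((400,800,3),np.uint8);out[:390,:390]=Bc;out[:308,390:]=Wc
cv2.imwrite('pics/c3.png',np.clip(out[:,:,::-1]*1.4+15,0,255).astype(np.uint8))
E
```

```text
[0.44728181 0.00215171 0.16789714] [ 3.14113955e+00 -2.81199737e-04  1.33647172e+00] [ 0.0132196   0.00317427 -2.96452761] [ 0.00985021 -0.02400991  0.00836839]
```

View pics/c3.png

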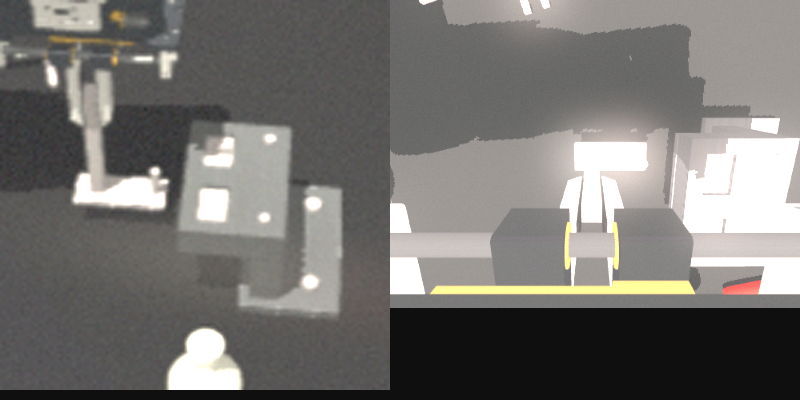

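The tool is held level in front of the fixture's left pocket. I'll refine the fixture pose from the inserts in the earlier views.

```bash
python3 - <<'E'
from h import *
import pickle
a,b=pickle.load(open('ab.pkl','rb'));c,b3,a3,o=pickle.load(open('w3.pkl','rb'))
S=lambda x,y:((x-360+.5)/3.9+189.5,(y+.5)/3.9+99.5)
A=lambda x,y:((x+.5)/4.5+234.5,(y+.5)/4.5+129.5)
for cc,T,p,g in((b,S,(638,422),(645,352)),(a,A,(76,361),(142,323))):
    P=ray(cc,*T(*p),.108);G=ray(cc,*T(*g),.108);d=G-P;print(P,G,np.linalg.norm(d[:2]),np.arctan2(-d[0],d[1]))
Rf=np.array([[.9727,.2319],[-.2319,.9727]])
for y in(.034,-.034):print('pred',[.575,-.064]+Rf@[-.015,y])
# predicted tip from grip in the two views
th=o['eef_rot'][2]-np.pi/2;h=o['ee_pos'][:2];tip=[*(h+.06*np.array([np.cos(th),np.sin(th)])),.042+.0306];print('tip',tip,th)
print('side',proj(b3,tip),'scene',proj(a3,tip))
for cc,(u,v) in((b3,proj(b3,tip).astype(int)),(a3,proj(a3,tip).astype(int))):
    print(u,v);print(cc['img'][v-8:v+9,u-9:u+10].min(2))
g=[*([.575,-.064]+Rf@[-.015,.034]),.108];print('w pred groove',proj(c,g),[proj(c,[*([.575,-.064]+Rf@q),.112]).round(1) for q in([-.045,.07],[-.045,-.07],[.055,.07])])
w=c['img'][120:280,330:512];w=cv2.resize(w,None,fx=4,fy=3.7,interpolation=cv2.INTER_CUBIC);cv2.imwrite('pics/w3.png',w[:,:,::-1])
E
```

```text
[ 0.55269782 -0.09120422  0.108     ] [ 0.56821522 -0.02424116  0.108     ] 0.06873747282144693 -0.22771154338249125
[ 0.55158066 -0.09348581  0.108     ] [ 0.56842286 -0.02760724  0.108     ] 0.06799739841062172 -0.2502941070215936
pred [ 0.5682941 -0.0274497]
pred [ 0.5525249 -0.0935933]
tip [np.float64(0.5056420922744289), np.float64(-0.011779453318264282), 0.0726] -0.23432460518106213
side [241.52615966 196.59641166] scene [254.31457608 199.57915115]
241 196
[[ 29  26  32  33  36  30  35  36  33  28  24  32  28  26  29  34  34  32
   27]
 [ 30  29  34  28  32  35  24  35  31  31  28  31  28  32  25  33  33  31
   33]
 [ 37  34  32  27  31  31  35  32  32  33  33  31  29  28  33  28  29  32
   30]
 [ 35  29  28  29  27  33  31  26  32  31  33  27  23  30  28  30  31  25
   24]
 [ 29  32  28  29  34  33  31  29  24  30  29  26  34  30  29  34  31  25
   32]
 [ 30  36  34  34  30  34  32  32  28  33  28  34  27  33  29  28  32  24
   31]
 [ 34  27  34  33  31  31  31  30  29  24  30  27  31  32  27  34  31  33
   34]
 [ 34  30  30  34  28  35  34  36  54  76  72  38  29  29  33  35 
[... 1542 characters left out ...]
7 103  91  87
   73]
 [210 169 168 167 168 169 165 130 117 141 114 115 114 113 105  87 134 165
  148]
 [212 211 208 208 208 191 170 141 113 114 116 113 112 115 108 114 179 210
  200]
 [214 213 209 186 172 141 115 112 113 113 113 114 116 109 112 124 154 198
  212]
 [205 210 193 142 112 113 114 112 110 113 111 114 116 113 114 114 115 157
  189]
 [160 171 141 112 113 112 111 101  93 100 108 111 113 114 115 117 117 115
  141]
 [115 111 111 110 112 100  90 113 160 142  95 103 114 117 112 115 118 112
  114]
 [113 113 112  98  96 113 160 178 210 196 166  88 106 115 116 112 118 114
  115]]
w pred groove [408.75040525 217.0609576 ] [array([378.1, 173.2]), array([360.4, 331.7]), array([511.8, 173.1])]
```

View pics/w3.png

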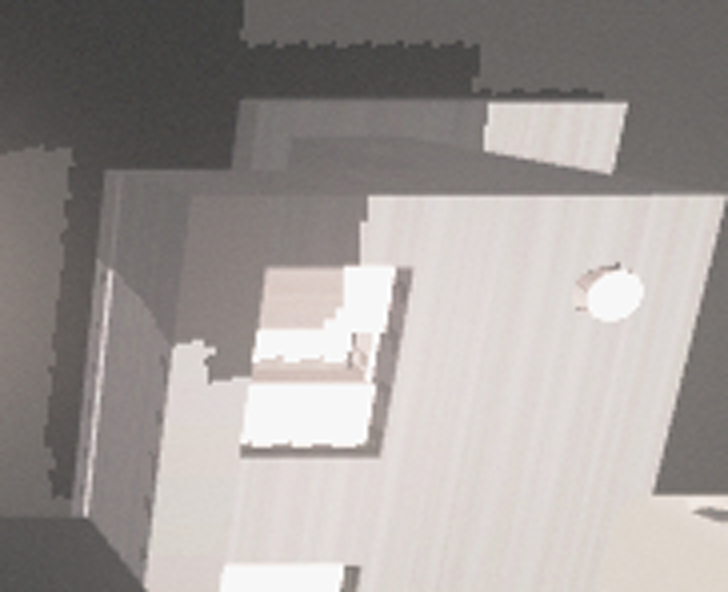

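The insert centre is at (409.5,216) against a prediction of (408.8,217), so the fixture pose is good. Next I lower and go in under the head.

Call:
{"api": "apply_moves", "payload": {"deltas": [[255, 0, 0, -1.3, 0, 0, 0], [255, 0, 0, 0, 0, 0, 0], [255, 1.5, -0.4, 0, 0, 0, 0], [255, 1.5, -0.35, 0, 0, 0, 0], [255, 1.5, -0.35, 0, 0, 0, 0], [255, 1.2, -0.3, 0, 0, 0, 0], [255, 0.56, -0.12, 0, 0, 0, 0], [255, 0, 0, 0, 0, 0, 0], [255, 0, 0, 0, 0, 0, 0]]}}

```text
time_s: 6.65
ee_pos: [0.5094, -0.0128, 0.1545]
eef_rot: [-3.141, 0.0, 1.337]
force: [-0.7, 0.5, -3.4]
grip_width: 0.0135
grip_force: 60.0
```

Call:
{"api": "apply_moves", "payload": {"deltas": [[255, 0, 0, 0.5, 0, 0, 0], [255, 0, 0, 0.3, 0, 0, 0], [255, 0, 0, 0.2, 0, 0, 0], [255, 0, 0, 0.15, 0, 0, 0], [255, 0, 0, 0, 0, 0, 0]]}}

```text
time_s: 7.15
ee_pos: [0.5097, -0.0132, 0.1655]
eef_rot: [-3.142, -0.0, 1.337]
force: [4.5, -0.3, -11.7]
grip_width: 0.0137
grip_force: 60.0
```

Contact with the plate at tip height of about 70 mm, so the hole is not here. Trying +8 mm.

Call:
{"api": "apply_moves", "payload": {"deltas": [[255, 0, 0, -0.5, 0, 0, 0], [255, 0.19, 0.78, 0, 0, 0, 0], [255, 0, 0, 0, 0, 0, 0], [255, 0, 0, 0.3, 0, 0, 0], [255, 0, 0, 0.2, 0, 0, 0], [255, 0, 0, 0.1, 0, 0, 0], [255, 0, 0, 0, 0, 0, 0]]}}

```text
time_s: 7.85
ee_pos: [0.5117, -0.0054, 0.1673]
eef_rot: [3.141, -0.0, 1.337]
force: [0.8, 0.1, -2.3]
grip_width: 0.0141
grip_force: 60.0
```

It is in the hole at +8. Continuing up.

Call:
{"api": "apply_moves", "payload": {"deltas": [[255, 0, 0, 0.2, 0, 0, 0], [255, 0, 0, 0.2, 0, 0, 0], [255, 0, 0, 0.15, 0, 0, 0], [255, 0, 0, 0, 0, 0, 0]]}}

```text
time_s: 8.25
ee_pos: [0.5118, -0.0054, 0.1727]
eef_rot: [3.141, -0.0, 1.337]
force: [-0.2, 0.5, -3.6]
grip_width: 0.0131
grip_force: 60.0
```

Call:
{"api": "apply_moves", "payload": {"deltas": [[255, 0, 0, 0.15, 0, 0, 0], [255, 0, 0, 0.15, 0, 0, 0], [255, 0, 0, 0, 0, 0, 0]]}}

```text
time_s: 8.55
ee_pos: [0.5114, -0.0052, 0.175]
eef_rot: [-3.14, -0.0, 1.337]
force: [0.2, 1.6, -9.1]
grip_width: 0.0139
grip_force: 60.0
```

Call:
{"api": "apply_moves", "payload": {"deltas": [[255, 0, 0, 0.2, 0, 0, 0], [255, 0, 0, 0.2, 0, 0, 0], [255, 0, 0, 0.2, 0, 0, 0], [255, 0, 0, 0.2, 0, 0, 0], [255, 0, 0, 0.2, 0, 0, 0], [255, 0, 0, 0.1, 0, 0, 0], [255, 0, 0, 0, 0, 0, 0]]}}

```text
time_s: 9.25
ee_pos: [0.5116, -0.0051, 0.1866]
eef_rot: [3.142, -0.0, 1.337]
force: [0.2, 4.9, -9.8]
grip_width: 0.0136
grip_force: 60.0
```

```bash
python3 - <<'E'
from h import *
import pickle
c,o=wrist();b=cam('side');a=cam('scene')
pickle.dump((c,b,a,o),open('w4.pkl','wb'));print(o['ee_pos'],o['eef_rot'],o['force'],o['moment'])
f=lambda im,y,x,s,h:cv2.resize(im[y:y+h,x:x+h],(s,s),interpolation=cv2.INTER_CUBIC)
w=c['img'][100:290,270:512];out=np.zeros((590,800,3),np.uint8)
out[:290,:290]=f(b['img'],165,240,290,70);out[:290,300:590]=f(a['img'],180,230,290,80)
out[295:590,:376]=cv2.resize(w,(376,295))
cv2.imwrite('pics/c4.png',out[:,:,::-1])
E
```

```text
[ 0.51164779 -0.00514907  0.18659016] [ 3.14157368e+00 -3.60912220e-04  1.33695700e+00] [ 0.19657327  4.88071809 -9.79721203] [1.40509405 0.28703599 0.28647992]
```

View pics/c4.png

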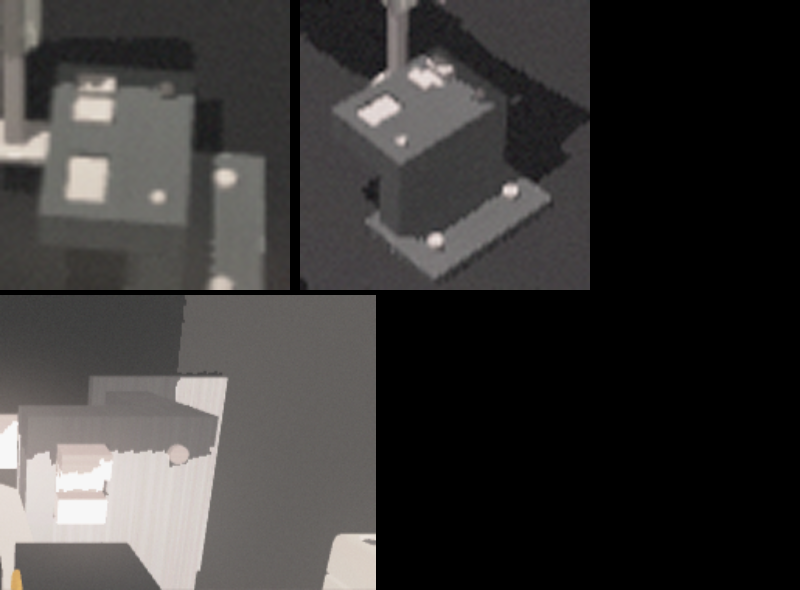

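The insert is rising: it now stands clear of the head in all three views. A lateral force of +5 N has built up. I'll back off the insert a little to see whether it comes from the hole wall.

Call:
{"api": "apply_moves", "payload": {"deltas": [[255, 0, 0, -0.3, 0, 0, 0], [255, 0, 0, 0, 0, 0, 0], [255, 0, 0, 0, 0, 0, 0]]}}

```text
time_s: 9.7
ee_pos: [0.512, -0.0057, 0.184]
eef_rot: [3.14, 0.0, 1.336]
force: [-0.6, 0.8, -2.2]
grip_width: 0.0136
grip_force: 60.0
```

Call:
{"api": "apply_moves", "payload": {"deltas": [[255, -0.02, -0.1, 0, 0, 0, 0], [255, 0, 0, 0, 0, 0, 0], [255, 0, 0, 0, 0, 0, 0]]}}

```text
time_s: 10.0
ee_pos: [0.5115, -0.0064, 0.1836]
eef_rot: [3.141, 0.0, 1.337]
force: [0.0, -0.7, -2.5]
grip_width: 0.0137
grip_force: 60.0
```

Call:
{"api": "apply_moves", "payload": {"deltas": [[255, -0.02, -0.1, 0, 0, 0, 0], [255, -0.02, -0.1, 0, 0, 0, 0], [255, 0, 0, 0, 0, 0, 0]]}}

```text
time_s: 10.3
ee_pos: [0.5111, -0.008, 0.1835]
eef_rot: [3.141, -0.001, 1.337]
force: [0.1, 5.2, -2.1]
grip_width: 0.0137
grip_force: 60.0
```

Call:
{"api": "apply_moves", "payload": {"deltas": [[255, -0.02, -0.1, 0, 0, 0, 0], [255, 0, 0, 0, 0, 0, 0], [255, 0, 0, 0, 0, 0, 0]]}}

```text
time_s: 10.6
ee_pos: [0.511, -0.0086, 0.1835]
eef_rot: [3.141, -0.002, 1.337]
force: [1.2, 7.6, -1.9]
grip_width: 0.0134
grip_force: 60.0
```

The wall is on the -y side at a pin offset of about +6 mm, so the hole is shifted about +10.5 mm. I'll ease off the wall and push to the final height.

Call:
{"api": "apply_moves", "payload": {"deltas": [[255, 0.03, 0.2, 0, 0, 0, 0], [255, 0, 0, 0.2, 0, 0, 0], [255, 0, 0, 0.2, 0, 0, 0], [255, 0, 0, 0.1, 0, 0, 0], [255, 0, 0, 0.1, 0, 0, 0], [255, 0, 0, 0, 0, 0, 0], [255, 0, 0, 0, 0, 0, 0]]}}

```text
time_s: 11.3
ee_pos: [0.5108, -0.0073, 0.1891]
eef_rot: [-3.14, 0.0, 1.337]
force: [0.7, 2.6, -11.5]
grip_width: 0.0138
grip_force: 60.0
```

```bash
python3 - <<'E'
from h import *
import pickle
c,o=wrist();b=cam('side');a=cam('scene')
pickle.dump((c,b,a,o),open('w5.pkl','wb'));print(o['ee_pos'],o['eef_rot'],o['force'],o['moment'])
R=np.array([[.9727,.2319],[-.2319,.9727]])
for z in(.120,.124,.128):
  print(z,[proj(cc,[*([.575,-.064]+R@[x,y]),z]).round(1).tolist() for cc in(b,a,c) for x,y in((-.028,.014),(-.002,.014),(-.002,.054),(-.028,.054))])
f=lambda im,y,x,s,h:cv2.resize(im[y:y+h,x:x+h],(s,s),interpolation=cv2.INTER_CUBIC)
out=np.zeros((600,800,3),np.uint8)
out[:290,:290]=f(b['img'],175,245,290,40);out[295:585,:290]=f(a['img'],185,240,290,40)
w=c['img'][160:280,290:390];out[:600,300:800]=cv2.resize(w,(500,600),interpolation=cv2.INTER_CUBIC)
cv2.imwrite('pics/c5.png',out[:,:,::-1])
E
```

```text
[ 0.51080891 -0.00730716  0.18911024] [-3.14038535e+00  1.52516986e-04  1.33678443e+00] [  0.72605246   2.58008704 -11.54279403] [0.86885921 0.5570837  0.14008438]
0.12 [[258.0, 192.8], [266.9, 193.5], [267.9, 183.3], [259.2, 182.7], [259.6, 199.5], [264.5, 203.2], [272.9, 198.2], [267.9, 194.6], [308.1, 242.2], [338.8, 242.2], [342.6, 196.6], [310.6, 196.6]]
0.124 [[258.0, 191.9], [266.9, 192.6], [267.9, 182.4], [259.2, 181.8], [259.6, 198.6], [264.5, 202.3], [272.9, 197.4], [267.9, 193.7], [309.0, 244.2], [340.2, 244.2], [344.1, 197.9], [311.6, 197.9]]
0.128 [[258.0, 191.0], [266.9, 191.7], [267.9, 181.5], [259.2, 180.9], [259.6, 197.8], [264.6, 201.5], [272.9, 196.5], [268.0, 192.9], [310.0, 246.2], [341.7, 246.2], [345.7, 199.2], [312.6, 199.2]]
```

View pics/c5.png

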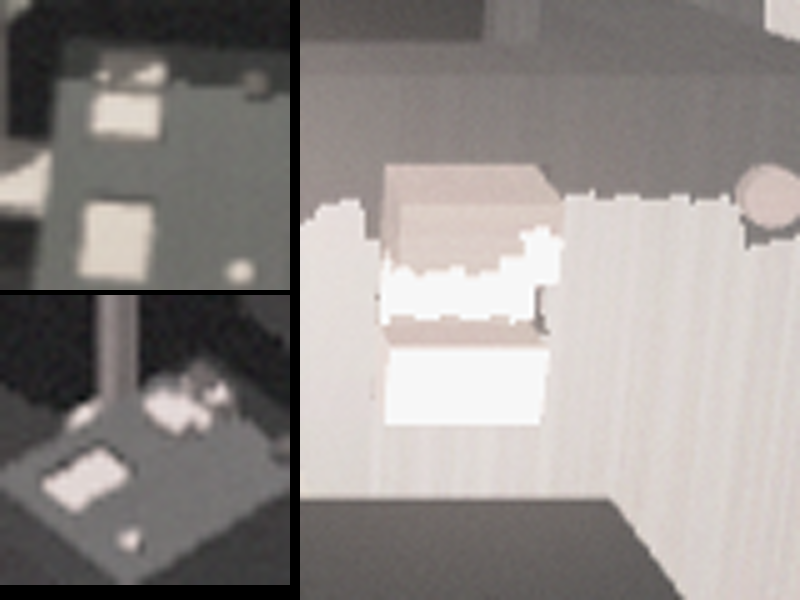

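```bash
python3 - <<'E'
from h import *
import pickle
from scipy.optimize import least_squares
c,b,a,o=pickle.load(open('w5.pkl','rb'))
R=np.array([[.9727,.2319],[-.2319,.9727]])
W=lambda x,y,z:[*([.575,-.064]+R@[x,y]),z]
obs=np.array([(307,244.8),(338.4,244.8),(342.4,200.8),(310,200.8)])
def f(p):
    y0,z0,t,x0=p;ct,st=np.cos(t),np.sin(t)
    return np.ravel([proj(c,W(x0+sx*.013,y0+ct*sy*.02,z0+st*sy*.02))-ob for (sx,sy),ob in zip(((-1,-1),(1,-1),(1,1),(-1,1)),obs)])
r=least_squares(f,[.034,.124,0,-.015],x_scale=[.01,.01,.1,.01]);print(r.x,r.fun.round(1))
for t in(0,.05,.1,.15):
    q=least_squares(lambda s:f([s[0],s[1],t,s[2]]),[.034,.124,-.015]);print(t,q.x,q.cost)
print('head edge y=.07',proj(c,W(-.03,.07,.112)),'base edge y=.054 z=.112',proj(c,W(-.028,.054,.112)))
print('camera in world',c['pose'][:3,3])
E
```

```text
[ 0.03133709  0.12123173  0.07047716 -0.01563212] [ 0.2  0.1 -0.6  0.1  0.1 -0.1  0.3 -0.1]
0 [ 0.0299325   0.11711141 -0.01450522] 0.9439206698355254
0.05 [ 0.03090798  0.11997998 -0.01528907] 0.3526435160775333
0.1 [ 0.03198416  0.12310941 -0.01614773] 0.4266272994080722
0.15 [ 0.03315081  0.12646875 -0.01707296] 1.341045582287189
head edge y=.07 [307.21559241 175.35113424] base edge y=.054 z=.112 [308.67290739 194.12974093]
camera in world [0.52783584 0.06383614 0.3441031 ]
```

Insert top is at about 122–123 mm with a slight lean of about 4° while being pushed. I'll push a final 0.6 mm, then lower and withdraw.

Call:
{"api": "apply_moves", "payload": {"deltas": [[255, 0, 0, 0.06, 0, 0, 0], [255, 0, 0, 0, 0, 0, 0], [255, 0, 0, 0, 0, 0, 0]]}}

```text
time_s: 11.75
ee_pos: [0.5111, -0.0073, 0.1901]
eef_rot: [-3.142, 0.0, 1.337]
force: [-0.4, 1.5, -11.6]
grip_width: 0.0136
grip_force: 60.0
```

Call:
{"api": "apply_moves", "payload": {"deltas": [[255, 0, 0, -0.2, 0, 0, 0], [255, 0.03, 0.15, -0.2, 0, 0, 0], [255, 0, 0, -0.5, 0, 0, 0], [255, 0, 0, -1, 0, 0, 0], [255, 0, 0, -1, 0, 0, 0], [255, 0, 0, -0.6, 0, 0, 0], [255, 0, 0, 0, 0, 0, 0], [255, 0, 0, 0, 0, 0, 0]]}}

```text
time_s: 12.55
ee_pos: [0.5115, -0.0059, 0.155]
eef_rot: [-3.141, 0.0, 1.337]
force: [0.6, 0.3, -3.8]
grip_width: 0.0136
grip_force: 60.0
```

Call:
{"api": "apply_moves", "payload": {"deltas": [[255, -1.2, 0.3, 0, 0, 0, 0], [255, -1.5, 0.36, 0, 0, 0, 0], [255, -1.5, 0.36, 0, 0, 0, 0], [255, -1.5, 0.36, 0, 0, 0, 0], [255, -0.8, 0.2, 0, 0, 0, 0], [255, 0, 0, 0, 0, 0, 0]]}}

```text
time_s: 13.15
ee_pos: [0.4462, 0.0101, 0.1555]
eef_rot: [3.141, -0.0, 1.337]
force: [-0.2, -0.4, -3.7]
grip_width: 0.0137
grip_force: 60.0
```

```bash
python3 - <<'E'
from h import *
import pickle
c,o=wrist();b=cam('side')
pickle.dump((c,b,o),open('w6.pkl','wb'));print(o['ee_pos'],o['eef_rot'],o['force'],o['moment'])
w=c['img'][150:270,360:480];out=np.zeros((600,800,3),np.uint8)
out[:600,:600]=cv2.resize(w,(600,600),interpolation=cv2.INTER_CUBIC)
out[:200,600:]=cv2.resize(b['img'][175:215,245:285],(200,200),interpolation=cv2.INTER_CUBIC)
out[200:400,600:]=cv2.resize(b['img'][140:240,200:300],(200,200),interpolation=cv2.INTER_CUBIC)
cv2.imwrite('pics/c6.png',out[:,:,::-1])
E
```

```text
[0.44622082 0.01011378 0.15551735] [ 3.14082619e+00 -1.31779372e-04  1.33709810e+00] [-0.17895896 -0.41087142 -3.73571305] [-0.05189865 -0.01439296 -0.0662655 ]
```

View pics/c6.png

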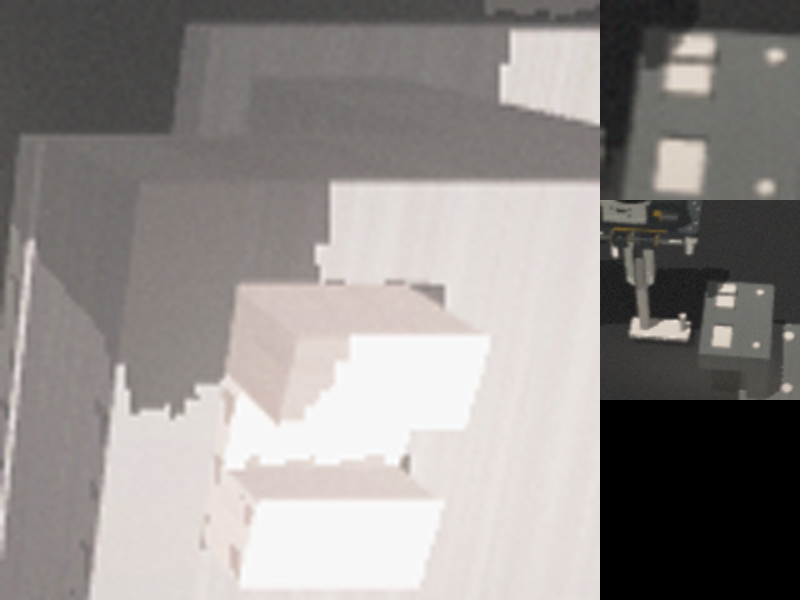

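The insert stands proud in its pocket. Top corners in the crop are (297,333), (490,333), (418,588) and (240,588). I'll measure its height and lean.

```bash
python3 - <<'E'
from h import *
import pickle
from scipy.optimize import least_squares
c,b,o=pickle.load(open('w6.pkl','rb'))
R=np.array([[.9727,.2319],[-.2319,.9727]])
W=lambda x,y,z:[*([.575,-.064]+R@[x,y]),z]
obs=np.array([(240,588),(418,588),(490,333),(297,333)])/5+[359.6,149.6]
def f(p):
    y0,z0,t,x0=p;ct,st=np.cos(t),np.sin(t)
    return np.ravel([proj(c,W(x0+sx*.013,y0+ct*sy*.02,z0+st*sy*.02))-ob for (sx,sy),ob in zip(((-1,-1),(1,-1),(1,1),(-1,1)),obs)])
r=least_squares(f,[.034,.124,0,-.015],x_scale=[.01,.01,.1,.01]);print(r.x,r.fun.round(1))
for z in(.120,.122,.124,.126):
    q=least_squares(lambda s:f([s[0],z,s[1],s[2]]),[.034,0,-.015],x_scale=[.01,.1,.01]);print(z,q.x,q.cost)
print('corner',proj(c,W(-.045,.07,.112)),'obs',np.array([138,181])/5+[359.6,149.6])
q=least_squares(lambda s:f([.034,s[0],s[1],-.015]),[.124,0],x_scale=[.01,.1]);print('xy fixed',q.x,q.fun.round(1))
E
```

```text
[ 0.03372416  0.12722341  0.10205765 -0.01773989] [-0.2 -0.1  0.4 -0.1  0.   0.1 -0.2  0.1]
0.12 [ 0.03062794  0.08306859 -0.01279427] 2.7724160695710953
0.122 [ 0.03148608  0.08818661 -0.01416312] 1.5500811901245564
0.124 [ 0.03234357  0.09341082 -0.01553233] 0.6961202929135986
0.126 [ 0.03320038  0.09874259 -0.01690191] 0.2334854545055875
corner [388.44876252 186.72962586] obs [387.2 185.8]
xy fixed [0.12427551 0.08455484] [ 1.7 -2.2  1.9 -2.2  0.7 -1.9  1.1 -1.9]
```

The insert top is about 12 mm above the head, leaning about 5°, which is within the pocket's play, and it is holding. Now I'll return the tool.

Call:
{"api": "apply_moves", "payload": {"deltas": [[255, 0, 0, 1.5, 0, 0, 0], [255, 0.3, 2.4, 0, 0, 0, 0.04], [255, 0.45, 3.7, 0, 0, 0, 0.07], [255, 0.45, 3.7, 0, 0, 0, 0.07], [255, 0.45, 3.7, 0, 0, 0, 0.07], [255, 0.45, 3.7, 0, 0, 0, 0.07], [255, 0.45, 3.7, 0, 0, 0, 0.07], [255, 0.45, 3.7, 0, 0, 0, 0.07], [255, 0.3, 2.4, 0, 0, 0, 0.05], [255, 0.18, 1.4, 0, 0, 0, 0.038]]}}

```text
time_s: 14.25
ee_pos: [0.4816, 0.2958, 0.1696]
eef_rot: [-3.141, -0.0, 1.888]
force: [-0.5, 0.2, -3.0]
grip_width: 0.0136
grip_force: 60.0
```

Call:
{"api": "apply_moves", "payload": {"deltas": [[255, 0, 0, 0, 0, 0, 0], [255, 0, 0, -1.5, 0, 0, 0], [255, 0, 0, -1.0, 0, 0, 0], [255, 0, 0, -0.5, 0, 0, 0], [255, 0, 0, -0.1, 0, 0, 0], [255, 0, 0, 0, 0, 0, 0], [255, 0, 0, 0, 0, 0, 0]]}}

```text
time_s: 14.95
ee_pos: [0.4815, 0.2939, 0.1396]
eef_rot: [3.141, -0.0, 1.885]
force: [-0.9, -1.0, -3.1]
grip_width: 0.0139
grip_force: 60.0
```

Call:
{"api": "apply_moves", "payload": {"deltas": [[255, 0, 0, -0.1, 0, 0, 0], [255, 0, 0, -0.1, 0, 0, 0], [255, 0, 0, 0, 0, 0, 0], [255, 0, 0, 0, 0, 0, 0]]}}

```text
time_s: 15.35
ee_pos: [0.4813, 0.294, 0.1373]
eef_rot: [3.141, -0.0, 1.885]
force: [-0.7, -0.6, -0.0]
grip_width: 0.0139
grip_force: 60.0
```

Call:
{"api": "apply_moves", "payload": {"deltas": [[200, 0, 0, 0, 0, 0, 0], [150, 0, 0, 0, 0, 0, 0], [100, 0, 0, 0, 0, 0, 0], [60, 0, 0, 0, 0, 0, 0], [60, 0, 0, 0, 0, 0, 0], [60, 0, 0, 0, 0, 0, 0], [60, 0, 0, 0, 0, 0, 0]]}}

```text
time_s: 16.05
ee_pos: [0.4812, 0.294, 0.137]
eef_rot: [-3.142, 0.0, 1.885]
force: [-0.5, 0.3, -0.2]
grip_width: 0.0645
grip_force: 0.0
```

Call:
{"api": "apply_moves", "payload": {"deltas": [[60, 0, 0, 2, 0, 0, 0], [60, 0, 0, 4, 0, 0, 0], [60, 0, 0, 4, 0, 0, 0], [60, 0, 0, 2, 0, 0, 0], [60, -1.5, -4, 0, 0, 0, 0], [60, -1.5, -4, 0, 0, 0, 0], [60, -1.5, -4, 0, 0, 0, 0], [60, -1.5, -4, 0, 0, 0, 0], [60, 0, 0, 0, 0, 0, 0]]}}

```text
time_s: 16.95
ee_pos: [0.4201, 0.1311, 0.2575]
eef_rot: [3.141, 0.001, 1.882]
force: [-0.3, -0.1, -0.1]
grip_width: 0.0718
grip_force: 0.0
```

```bash
python3 - <<'E'
from h import *
import pickle
a0,b0=pickle.load(open('ab.pkl','rb'))
a=cam('scene');b=cam('side');o=ctrl.get_obs();print(o['ee_pos'],o['force'],o['grip_width'],o['time_s'])
for n,c,c0 in(('scene',a,a0),('side',b,b0)):
    for nm,p in(('handle',[.481,.2945,.155]),('pin',[.538,.313,.042])):
        u,v=proj(c0,p).astype(int)
        for k in(c0,c):
            m=k['img'][v-6:v+25,u-12:u+12].min(2)>110;print(n,nm,m.sum(),np.argwhere(m).mean(0).round(1))
    d=(cv2.absdiff(c['img'],c0['img']).max(2)>40).astype(np.uint8);k,l,s,ce=cv2.connectedComponentsWithStats(d)
    print([(x[:4].tolist(),int(x[4])) for x in s[1:] if x[4]>8])
E
```

```text
[0.42140916 0.13368148 0.25751429] [-0.35307412  0.39815904  0.61265927] 0.07210649936528028 17.05
scene handle 69 [17.6 10.9]
scene handle 66 [17.6 11.1]
scene pin 71 [13.4  7.4]
scene pin 72 [13.2  7.5]
[([19, 0, 169, 188], 10780), ([171, 17, 30, 19], 298), ([190, 37, 84, 58], 1356), ([250, 65, 26, 29], 181), ([151, 86, 4, 9], 18), ([156, 92, 18, 13], 88), ([245, 93, 17, 16], 175), ([263, 98, 2, 6], 11), ([118, 100, 14, 30], 225), ([266, 107, 7, 3], 14), ([232, 109, 15, 8], 45), ([275, 114, 7, 10], 35), ([138, 116, 12, 7], 24), ([245, 116, 4, 23], 69), ([134, 120, 8, 5], 15), ([267, 122, 5, 20], 76), ([123, 132, 6, 4], 12), ([183, 137, 10, 11], 42), ([191, 137, 8, 10], 31), ([246, 161, 15, 7], 45), ([263, 166, 5, 4], 14), ([86, 170, 6, 10], 27), ([263, 170, 14, 11], 67), ([155, 175, 23, 6], 78), ([74, 182, 4, 5], 14), ([77, 185, 11, 22], 67), ([50, 189, 6, 7], 13), ([260, 194, 12, 12], 76), ([34, 202, 35, 28], 281)]
side handle 57 [15.  12.4]
side handle 93 [12.2 11.3]
side pin 110 [15.4  8.3]
side pin 116 [15.2  8.3]
[([5, 0, 209, 75], 5396), ([0, 16, 76, 216], 9436), ([44, 26, 66, 48], 1562), ([183, 51, 54, 50], 1381), ([186, 99, 12, 4], 16), ([215, 100, 7, 25], 76), ([175, 106, 8, 10], 50), ([188, 112, 8, 22], 111), ([75, 141, 17, 19], 225), ([62, 142, 3, 7], 16), ([129, 148, 8, 5], 10), ([67, 152, 5, 9], 16), ([205, 155, 12, 13], 105), ([194, 156, 8, 4], 22), ([100, 159, 6, 8], 12), ([107, 159, 5, 5], 10), ([114, 159, 5, 7], 13), ([170, 158, 22, 6], 70), ([82, 162, 16, 24], 172), ([258, 182, 10, 6], 55), ([258, 189, 9, 3], 20), ([258, 193, 10, 3], 24), ([36, 218, 55, 33], 642), ([95, 224, 22, 20], 166), ([9, 227, 30, 107], 1377), ([55, 228, 6, 13], 42), ([39, 243, 43, 16], 390), ([91, 245, 6, 6], 27), ([32, 252, 76, 75], 3006), ([48, 257, 8, 4], 11), ([73, 325, 14, 7], 37), ([101, 328, 7, 10], 43), ([82, 333, 8, 4], 9), ([80, 344, 6, 5], 20), ([106, 349, 5, 10], 29), ([109, 370, 21, 14], 93)]
```

```bash
python3 -c "
from station import ctrl
print(ctrl.hand_in())"
```

```text
the job is handed in; nothing more can be done
None
```

The job is handed in: by my camera estimate the grooved insert stands about 12 mm proud in the left pocket, leaning about 5° because the access hole sits roughly 10 mm off-centre; the plain insert is still seated and the tool is back upright where it started.

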